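# Unlock the jar caddy and line up the toiletry jars by size

### The arm

A 6-joint arm with a two-finger parallel gripper is mounted at the origin on the work surface. World frame = base frame: x ahead of the robot, y to its left, z up, the work surface at z = 0. Lengths are in m, angles in rad, forces in N, time in s.
With the tool pointing down it reaches from about 0.325 to 0.775 m from the base axis. Payload 5.5 kg.
Tool frame: the origin (TCP) lies midway between the tips of the shut fingers; the grasp point (between the pads) lies 19 mm behind it; x points along the fingers, z is the direction in which the jaws open and shut, and the axes are right-handed (so a half turn about x gives the same grasp; the last joint's range is limited). The gripper opens to 88 mm and grips with 3 to 60 N. Pads are 20 mm wide; open, the fingers measure 115 mm over their backs; the gripper's body (75 mm by 178 mm) begins 61 mm behind the grasp point.
Start: joints at [1.048, 0.091, 1.231, -0, 1.82, -0.057], TCP at [0.269, 0.536, 0.223] pointing down, gripper open.
Joint ranges: [-2.87, 2.87], [-0.86, 2.18], [0.17, 2.46], [-1.51, 4.65], [0.06, 2.69], [-2.65, 2.65]. Speed limits (rad/s): [2.57, 2.57, 3.01, 3.14, 3.14, 3.14].

### API

Orientations are given as [roll, pitch, yaw] about the fixed x, y, z axes, in that order (R = Rz(yaw) Ry(pitch) Rx(roll)).
In Python, from bench import robot gives the robot as it stands.
- The arm moves only by the tool drive_tool, never from a script. Its arguments are lists of equal length, an entry for each row: "dp": the shift along the tool's x, y, z in m, a list of three; "yaw": the turn about the tool's x in degrees; "hand": the opening in per cent of the stroke, from 0 (shut) to 100 (fully open). A call has 1 to 12 rows; each row is the pose to reach, as a shift and turn from the pose commanded when the call began, along the tool's axes at that moment; what a row does not reach only later rows make up. A row lasts 1/8 s, in which the tool goes at most 62.5 mm and 10.7 degrees, less where a joint would pass 70% of its speed; a pose out of reach is approached as far as the arm can. A call with a gripper value outside its range is refused whole. The fingers move at their own pace and stop on an object; "newtons" is the grip in N (left out, the last holds). Time passes only in rows, so rows that repeat a pose let the fingers close. It gives the time, the measured TCP pose, the force and the opening at its end, in the units of the state.
- robot.observe(): the state, without advancing time (a new reading comes with each control period).
- robot.snapshot(name): name is "scene" or "top" or "wrist"; returns (picture, depth): 480x640x3 uint8, red, green, blue; 480x640 float32, m along the optical axis (not along the pixel's ray), 0 where there is no reading.
- robot.camera_model(name): a dict with "fx", "fy", "cx", "cy" (pixels), "R" (3x3) and "t" (3): a world point X has camera coordinates R X + t; the wrist camera has in their place "mount" (4x4, takes a point from camera to tool coordinates, whose origin is the TCP and whose axes are the tool frame's). Camera axes: x right, y down, z forward; pixel columns grow to the right and rows downward; lengths in m; the calibration is good to about 2 mm. A picture is of the moment at which its call begins: read the wrist's pose just before it. camera_model takes no time and is no camera call.
- robot.sign_off(): hands the job in, once; it reports no verdict.
The state is a dict: "clock": time; "joint_positions": joint angles; "joint_velocities": joint speeds; "joint_torque": joint torques, N m; "eef_pos": TCP position; "orientation": TCP orientation; "wrist_force": force on the tool from outside, world axes, zero at the start; "torque": the same for the moment, N m; "width": finger opening in m.
Only numpy, scipy, OpenCV 4.12 (cv2) and the standard library are available. Lean on these libraries where they do the work, as an engineer would, in place of code of your own. Each camera call takes 0.05 s, during which the arm holds its last target.

### The job

First lift the retaining bar out of the caddy's two brackets and lay it along the middle of the cork strip, grip upwards, with the jars still standing in the caddy. Then, without knocking any over, stand the four jars upright on the marble tray in order of width, one centred on each mark, the widest at the end next to the soap dish and the narrowest at the end next to the tumbler. Leave the soap dish and the tumbler where they are.

Things in the scene. Friction and masses are not known exactly. Their poses are not given: they have to be found in the camera images.
- bar: loose brass flat bar 330 long (y) x 14 wide (x) x 10 mm high, 0.18 kg; on top of its middle a dark wooden grip 46 (y) x 18 (x) mm, from 10 to 36 mm above the underside. Origin: centre of the underside. At the start it lies in the caddy's brackets, underside 76 mm above the table, 4 mm over the jars' tops; lift it straight up over 20 mm to clear them. Same both ways round
- caddy: light wooden jar caddy, fixed: base 80 (x) x 330 (y) x 12 mm, no side walls; at y = +-155 mm a post 36 (x) x 14 mm with an open-topped brass bracket: slot 18 mm wide in x, floor at 76, prongs up to 90 mm. Origin: centre of the underside, on the table. The jars stand on the base at x = 0, y = +-34 and +-102 mm, in any order
- tray: white marble slab, fixed to the table, 80 (x) x 280 (y) x 10 mm high, its flat top 10 mm above the table. Origin: centre of the underside. Four inlaid marks flush in its top (grey ring 60 mm across with a dot in the centre) in a row along its y axis at x = 0, y = +102, +34, -34 and -102 mm
- strip: cork strip, fixed flat on the table at one side, the place for the bar: 70 (x) x 350 (y) x 4 mm high. Origin: centre of the underside. The bar lies along its y axis (long way), either way round
- soap_dish: low round blue ceramic dish 76 mm across with a white bar of soap on it, 33 mm high in all, 0.3 kg, loose, standing on the table at one end of the tray, on the row's line, 183 mm from the tray's centre (+y or -y end). Origin: centre of the underside. Marks the end for the widest jar
- tumbler: open blue ceramic tumbler 68 mm across, 90 mm high, 0.3 kg, loose, standing on the table at the tray's other end, 183 mm from its centre. Origin: centre of the underside
- jar_a: widest of four round jars, upright cylinder 54 mm in diameter, 60 mm high; white ceramic, the top 12 mm a dark metal lid screwed on (51 mm across; jar and lid are one piece); 129 g give or take a third, loose. Origin: centre of the underside. Grip the white body from above, fingers best on its two sides across the row (clear there, neighbouring jars leave as little as 18 mm)
- jar_b: second widest of four round jars, upright cylinder 46 mm in diameter, 60 mm high; white ceramic, the top 12 mm a dark metal lid screwed on (43 mm across; jar and lid are one piece); 107 g give or take a third, loose. Origin: centre of the underside. Grip the white body from above, fingers best on its two sides across the row (clear there, neighbouring jars leave as little as 18 mm)
- jar_c: second narrowest of four round jars, upright cylinder 38 mm in diameter, 60 mm high; white ceramic, the top 12 mm a dark metal lid screwed on (35 mm across; jar and lid are one piece); 89 g give or take a third, loose. Origin: centre of the underside. Grip the white body from above, fingers best on its two sides across the row (clear there, neighbouring jars leave as little as 18 mm)
- jar_d: narrowest of four round jars, upright cylinder 30 mm in diameter, 60 mm high; white ceramic, the top 12 mm a dark metal lid screwed on (27 mm across; jar and lid are one piece); 74 g give or take a third, loose. Origin: centre of the underside. Grip the white body from above, fingers best on its two sides across the row (clear there, neighbouring jars leave as little as 18 mm)
There are look-alikes about, which are no part of the job. What is shaped like the jar_b but green is not meant.

How it is judged:
On the way:
1. the bar lies at rest along the cork strip while all four jars still stand in the caddy (x of bar in the frame of strip between -0.015 and 0.015 m and y of bar in the frame of strip between -0.02 and 0.02 m and z of bar in the frame of strip between 0 and 0.008 m and angle between the y axis of bar and the y axis of strip, either way round below 0.12 rad and angle between each of bar, jar_a, jar_b, jar_c, jar_d's own z axis and vertical below 0.1 rad and linear speed of bar below 0.02 m/s and angular speed of bar below 0.2 rad/s and x of jar_a in the frame of caddy between -0.035 and 0.035 m and z of jar_a in the frame of caddy between 0.007 and 0.017 m and x of jar_b in the frame of caddy between -0.035 and 0.035 m and z of jar_b in the frame of caddy between 0.007 and 0.017 m and x of jar_c in the frame of caddy between -0.035 and 0.035 m and z of jar_c in the frame of caddy between 0.007 and 0.017 m and x of jar_d in the frame of caddy between -0.035 and 0.035 m and z of jar_d in the frame of caddy between 0.007 and 0.017 m and contact force between bar and the fingers below 0.05 N), for 0.2 s.
At the end, for the whole second after the job is handed in: Bar flat, grip up, at rest on the cork strip: within 15 mm across and 20 mm along of its middle, 0.12 rad of its line. Each jar upright, at rest on the tray within 12 mm each way of its mark's centre, in order of width, widest next to the soap dish, narrowest next to the tumbler (x of bar in the frame of strip between -0.015 and 0.015 m and y of bar in the frame of strip between -0.02 and 0.02 m and z of bar in the frame of strip between 0 and 0.008 m and angle between the y axis of bar and the y axis of strip, either way round below 0.12 rad and angle between each of bar, jar_a, jar_b, jar_c, jar_d's own z axis and vertical below 0.1 rad and linear speed of each of bar, jar_a, jar_b, jar_c, jar_d below 0.02 m/s and angular speed of each of bar, jar_a, jar_b, jar_c, jar_d below 0.2 rad/s and z of jar_a in the frame of tray between 0.006 and 0.014 m and z of jar_b in the frame of tray between 0.006 and 0.014 m and z of jar_c in the frame of tray between 0.006 and 0.014 m and z of jar_d in the frame of tray between 0.006 and 0.014 m and ((y of soap_dish in the frame of tray above 0.1 m and x of jar_a in the frame of tray between -0.012 and 0.012 m and y of jar_a in the frame of tray between 0.09 and 0.114 m and x of jar_b in the frame of tray between -0.012 and 0.012 m and y of jar_b in the frame of tray between 0.022 and 0.046 m and x of jar_c in the frame of tray between -0.012 and 0.012 m and y of jar_c in the frame of tray between -0.046 and -0.022 m and x of jar_d in the frame of tray between -0.012 and 0.012 m and y of jar_d in the frame of tray between -0.114 and -0.09 m) or (y of soap_dish in the frame of tray below -0.1 m and x of jar_d in the frame of tray between -0.012 and 0.012 m and y of jar_d in the frame of tray between 0.09 and 0.114 m and x of jar_c in the frame of tray between -0.012 and 0.012 m and y of jar_c in the frame of tray between 0.022 and 0.046 m and x of jar_b in the frame of tray between -0.012 and 0.012 m and y of jar_b in the frame of tray between -0.046 and -0.022 m and x of jar_a in the frame of tray between -0.012 and 0.012 m and y of jar_a in the frame of tray between -0.114 and -0.09 m))); the robot touches nothing.
It fails at once if the soap dish is shifted more than 25 mm or knocked over (distance of soap_dish from where it was at the start of the episode above 0.025 m or angle between soap_dish's own z axis and vertical above 0.5 rad).
It fails at once if the tumbler is shifted more than 25 mm or knocked over (distance of tumbler from where it was at the start of the episode above 0.025 m or angle between tumbler's own z axis and vertical above 0.5 rad).
It fails at once if a jar is knocked over (angle between any of jar_a, jar_b, jar_c, jar_d's own z axis and vertical above 0.8 rad).
It also fails if it takes over 125 s, if anything falls off the work surface, if the arm or the gripper's body presses on something with over 40 N, if the wrist force passes 120 N, or if a joint passes its speed limit or range.

## Working session

There is one attempt and no reset: what is moved stays moved. The work goes in short steps, Python scripts to look and compute and a tool call to move; the robot and the scene stay as the last step left them, time stands still between calls to the robot, and variables do not carry over. Pictures are saved under pics/ and viewed, and the job is handed in when it is done.

Besides the shell and the picture viewer there is one more tool, called as name([rows], argument=value, ...), one row to a line, values as JSON. drive_tool: Moves the arm, as the interface text tells. Its arguments: {"type":"object","properties":{"dp":{"type":"array"},"yaw":{"type":"array"},"hand":{"type":"array"},"newtons":{"type":"number"}},"required":["dp","yaw","hand"]}

```bash
mkdir -p pics; ls
cat > h.py <<'E'
import numpy as np, cv2
from bench import robot
from scipy.spatial.transform import Rotation as Ro
def cam(n):
    return robot.camera_model(n)
def unproj(n,u,v,z_d,m=None,T=None):
    m=m or cam(n)
    p=np.array([(u-m['cx'])/m['fx']*z_d,(v-m['cy'])/m['fy']*z_d,z_d])
    if 'R' in m: return np.array(m['R']).T@(p-np.array(m['t']))
    M=np.array(m['mount']); p=M[:3,:3]@p+M[:3,3]
    return T[:3,:3]@p+T[:3,3]
def pix_plane(n,u,v,z,T=None):
    a=unproj(n,u,v,0.0,T=T); b=unproj(n,u,v,1.0,T=T)
    return a+(b-a)*(z-a[2])/(b[2]-a[2])
def tool():
    s=robot.observe(); T=np.eye(4)
    T[:3,:3]=Ro.from_euler('xyz',s['orientation']).as_matrix(); T[:3,3]=s['eef_pos']; return T,s
def save(name,img): cv2.imwrite('pics/'+name,cv2.cvtColor(img,cv2.COLOR_RGB2BGR))
E
python3 - <<'E'
from h import *
T,s=tool(); print(s); print(T.round(3))
for n in ('scene','top'):
    p,d=robot.snapshot(n); save(n+'0.png',p); np.save(n+'0.npy',d); 
    print(n,{k:np.round(v,3).tolist() for k,v in cam(n).items()})
print(cam('wrist'))
E
```

```text
pics
{'clock': 0.0, 'joint_positions': array([ 1.04832868e+00,  9.18573234e-02,  1.23189515e+00,  2.03509959e-06,
        1.81977725e+00, -5.67078645e-02]), 'joint_velocities': array([ 0.00033451, -0.00031946, -0.00186033, -0.00022918,  0.00071056,
        0.00051583]), 'joint_torque': array([-3.47937419e-05, -4.46462202e+01, -4.06435812e+01,  6.98430883e-02,
        2.94582825e-02, -1.44171859e-04]), 'eef_pos': array([0.26931897, 0.53582998, 0.22150256]), 'orientation': array([ 3.08386608,  1.56885925, -2.09428218]), 'wrist_force': array([-0.08771763,  0.04063705,  0.83824062]), 'torque': array([ 0.02074048,  0.00222218, -0.00285925]), 'width': 0.08805797916845821}
[[-0.001 -0.893  0.449  0.269]
 [-0.002  0.449  0.893  0.536]
 [-1.     0.    -0.002  0.222]
 [ 0.     0.     0.     1.   ]]
scene {'fx': 611.952, 'fy': 611.952, 'cx': 326.255, 'cy': 237.826, 'R': [[0.529, 0.849, 0.006], [0.653, -0.402, -0.642], [-0.543, 0.344, -0.766]], 't': [-0.309, -0.331, 1.499]}
top {'fx': 603.082, 'fy': 603.082, 'cx': 318.349, 'cy': 232.644, 'R': [[-0.014, -1.0, -0.025], [-0.991, 0.017, -0.13], [0.13, 0.023, -0.991]], 't': [0.021, 0.569, 1.155]}
{'fx': 364.32817922035713, 'fy': 364.32817922035713, 'cx': 324.94565630726265, 'cy': 239.79627539073493, 'mount': array([[-4.09736263e-04, -2.63389074e-01,  9.64689602e-01,
        -1.61836581e-01],
       [-3.21762351e-04, -9.64689598e-01, -2.63389210e-01,
         7.13223042e-02],
       [ 9.99999864e-01, -4.18320905e-04,  3.10519623e-04,
         1.48599145e-04],
       [ 0.00000000e+00,  0.00000000e+00,  0.00000000e+00,
         1.00000000e+00]])}
```

View pics/top0.png

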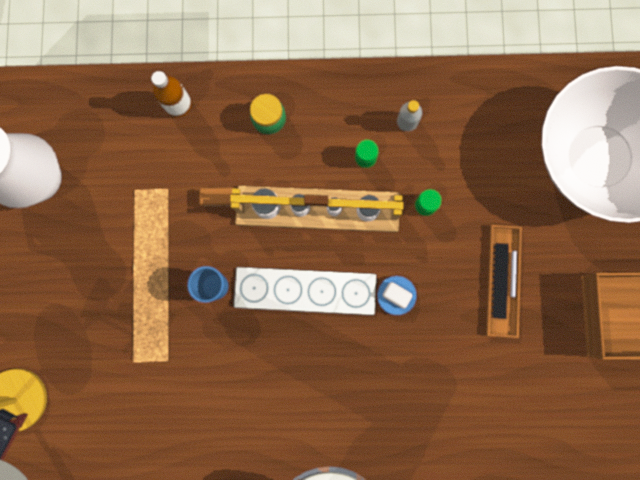

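View pics/scene0.png

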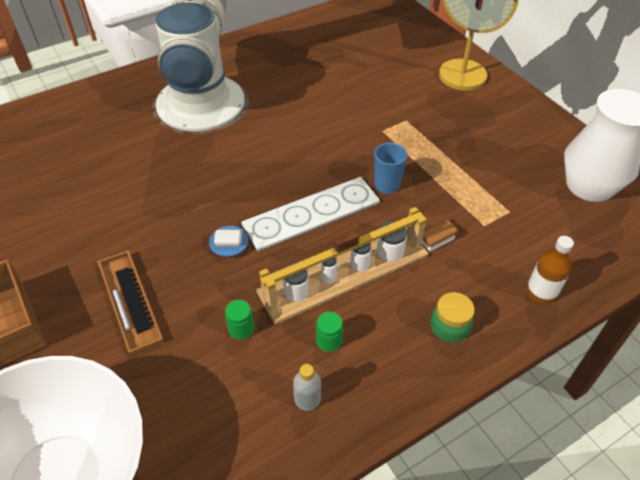

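Run:
```python
import cv2
p=cv2.imread('pics/top0.png')
cv2.imwrite('pics/t1.png',cv2.resize(p[170:250,190:445],None,fx=3.1,fy=3.1,interpolation=cv2.INTER_CUBIC))
cv2.imwrite('pics/t2.png',cv2.resize(p[250:330,180:430],None,fx=3.2,fy=3.2,interpolation=cv2.INTER_CUBIC))
cv2.imwrite('pics/t3.png',cv2.resize(p[180:370,120:180],None,fx=3,fy=3,interpolation=cv2.INTER_CUBIC))
s=cv2.imread('pics/scene0.png')
cv2.imwrite('pics/t4.png',cv2.resize(s[190:350,220:470],None,fx=3.2,fy=3.2,interpolation=cv2.INTER_CUBIC))
```

```text
(no output)
```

View pics/t1.png

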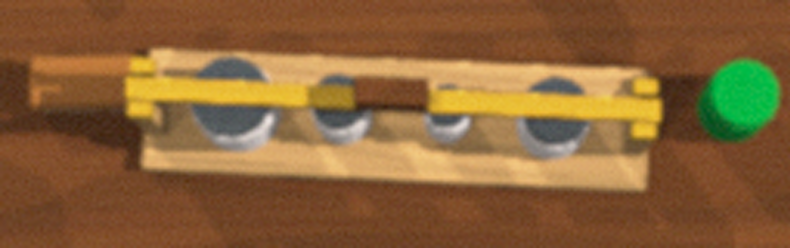

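View pics/t2.png

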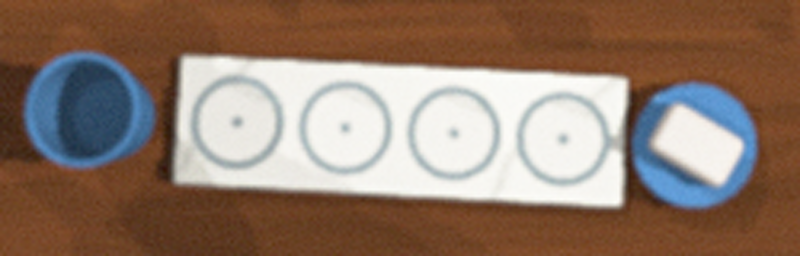

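View pics/t3.png

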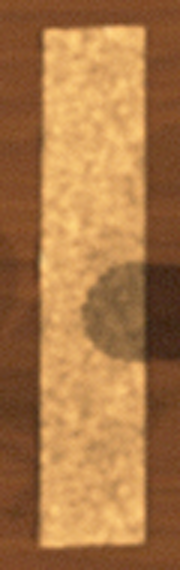

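View pics/t4.png

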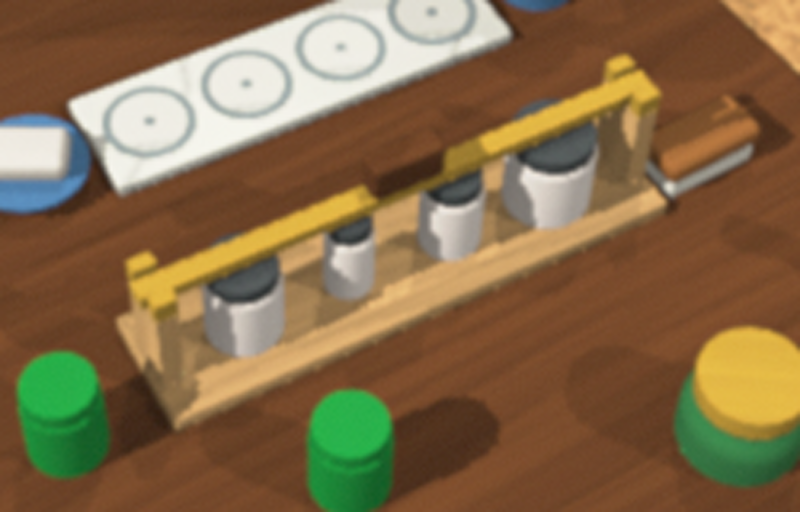

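Run:
```python
from h import *
m=cam('top'); print('cam',-np.array(m['R']).T@m['t'])
def q(l,pts,ox,oy,f,z):
    for u,v in pts:
        print(l,(round(ox+(u+.5)/f-.5,1),round(oy+(v+.5)/f-.5,1)),pix_plane('top',ox+(u+.5)/f-.5,oy+(v+.5)/f-.5,z).round(4))
q('caddybase',[(150,50),(648,70),(648,188),(142,168)],190,170,3.1,.012)
q('barends top',[(126,88),(660,108)],190,170,3.1,.086)
q('grip top',[(356,91),(428,93)],190,170,3.1,.112)
q('lids',[(233,97),(341,103),(446,106),(554,110)],190,170,3.1,.072)
q('marks',[(237,122),(345,128),(454,133),(563,139)],180,250,3.2,.010)
q('tray',[(181,55),(628,76),(625,207),(174,184)],180,250,3.2,.010)
q('soap',[(694,146)],180,250,3.2,.01); q('tumb rim',[(80,110)],180,250,3.2,.09)
q('strip',[(42,27),(145,26),(146,544),(38,547)],120,180,3,.004)
m=cam('scene')
def q2(l,pts,z):
    for u,v in pts: print(l,pix_plane('scene',220+(u+.5)/3.2-.5,190+(v+.5)/3.2-.5,z).round(4))
q2('marks s',[(150,121),(246,83),(340,47),(432,12)],.01)
q2('bar s top',[(152,290),(655,88)],.08)
d=np.load('top0.npy')
for u,v in [(315,200),(290,200),(360,204),(254,288)]:
    print(d[v,u],unproj('top',u,v,d[v,u]).round(4))
d=np.load('scene0.npy')
```

```text
cam [ 0.41386314 -0.01492272  1.21942538]
caddybase (238.0, 185.8) [0.6721 0.1764 0.012 ]
caddybase (398.7, 192.2) [ 0.6525 -0.151   0.012 ]
caddybase (398.7, 230.3) [ 0.5746 -0.1486  0.012 ]
caddybase (235.5, 223.9) [0.5934 0.1814 0.012 ]
barends top (230.3, 198.0) [0.6326 0.1795 0.086 ]
barends top (402.6, 204.5) [ 0.6141 -0.1493  0.086 ]
grip top (304.5, 199.0) [0.6232 0.0359 0.112 ]
grip top (327.7, 199.7) [ 0.6212 -0.0074  0.112 ]
lids (264.8, 201.0) [0.6284 0.1147 0.072 ]
lids (299.7, 202.9) [0.6233 0.0472 0.072 ]
lids (333.5, 203.9) [ 0.6202 -0.0182  0.072 ]
lids (368.4, 205.1) [ 0.6165 -0.0853  0.072 ]
marks (253.7, 287.8) [0.4636 0.1444 0.01  ]
marks (287.5, 289.7) [0.4588 0.0767 0.01  ]
marks (321.5, 291.2) [0.4547 0.0086 0.01  ]
marks (355.6, 293.1) [ 0.45   -0.0593  0.01  ]
tray (236.2, 266.8) [0.5061 0.1798 0.01  ]
tray (375.9, 273.4) [ 0.4886 -0.1007  0.01  ]
tray (375.0, 314.3) [ 0.4075 -0.0967  0.01  ]
tray (234.0, 307.2) [0.4256 0.1839 0.01  ]
soap (396.5, 295.3) [ 0.4445 -0.1405  0.01  ]
tumb rim (204.7, 284.0) [0.4687 0.2263 0.09  ]
strip (133.7, 188.7) [0.6719 0.3944 0.004 ]
strip (168.0, 188.3) [0.6712 0.3229 0.004 ]
strip (168.3, 361.0) [0.3211 0.3156 0.004 ]
strip (132.3, 362.0) [0.32   0.3878 0.004 ]
marks s [ 0.4498 -0.0576  0.01  ]
marks s [0.4536 0.0098 0.01  ]
marks s [0.4583 0.0775 0.01  ]
marks s [0.4633 0.1458 0.01  ]
bar s top [ 0.6129 -0.1389  0.08  ]
bar s top [0.639  0.1832 0.08  ]
1.1283437 [0.6215 0.0164 0.1091]
1.1518383 [0.6265 0.0648 0.0872]
1.148635 [ 0.6165 -0.0685  0.086 ]
1.2095537 [0.4632 0.144  0.0093]
```

```bash
cat >> h.py <<'E'
import sys
def go(x,y,z,th,pr=True):
    T,s=tool(); t=np.arctan2(T[1,2],T[0,2]); p=T[:3,3]
    A=np.array([[0,0,-1],[-np.sin(t),np.cos(t),0],[np.cos(t),np.sin(t),0]])
    d=A@(np.array([x,y,z])-p); yaw=-((th-np.degrees(t)+180)%360-180)
    print('t %.2f'%s['clock'],'pos',p.round(4),'th %.2f'%np.degrees(t),'tilt',np.round(T[2,:],3),'w %.4f'%s['width'],'F',s['wrist_force'].round(1),'q6 %.2f'%s['joint_positions'][5])
    print('  dp',d.round(4).tolist(),'yaw %.2f'%yaw,'dist %.3f'%np.linalg.norm(d))
if __name__=='__main__': go(*map(float,sys.argv[1:5]))
E
python3 h.py .6229 .0145 .18 -3.3
```

```text
t 0.10 pos [0.2694 0.5358 0.2216] th 63.31 tilt [-1.     0.    -0.002  0.222] w 0.0877 F [-0.1 -0.8  0.4] q6 -0.06
  dp [0.0416, -0.55, -0.307] yaw 66.61 dist 0.631
```

drive_tool([
  [0.0416,-0.55,-0.307],
  [0.0416,-0.55,-0.307],
  [0.0416,-0.55,-0.307],
  [0.0416,-0.55,-0.307],
  [0.0416,-0.55,-0.307],
  [0.0416,-0.55,-0.307],
  [0.0416,-0.55,-0.307],
  [0.0416,-0.55,-0.307],
  [0.0416,-0.55,-0.307],
  [0.0416,-0.55,-0.307],
  [0.0416,-0.55,-0.307],
  [0.0416,-0.55,-0.307],
], yaw=[66.6,66.6,66.6,66.6,66.6,66.6,66.6,66.6,66.6,66.6,66.6,66.6], hand=[60,60,60,60,60,60,60,60,60,60,60,60])

```text
clock: 1.6
eef_pos: [0.6228, 0.0147, 0.1802]
orientation: [2.897, 1.569, 2.839]
wrist_force: [-0.1, 0.3, 0.3]
width: 0.0525
```

Run:
```python
from h import *
go(.6229,.0145,.083,-3.3)
T,s=tool(); p,d=robot.snapshot('wrist'); save('w1.png',p); np.save('w1.npy',d)
# project bar points
m=cam('wrist'); M=np.array(m['mount'])
def proj(X):
    c=np.linalg.inv(T@M)@np.r_[X,1]; return (m['fx']*c[0]/c[2]+m['cx'],m['fy']*c[1]/c[2]+m['cy'])
print(proj([.6229,.0145,.112]),proj([.6229+.023*.057,.0145+.023,.112]),proj([.6229+.155*.057,.0145+.155,.086]))
```

```text
t 1.60 pos [0.6228 0.0147 0.1802] th -3.34 tilt [-1.     0.    -0.002  0.18 ] w 0.0525 F [-0.1  0.3  0.3] q6 0.03
  dp [0.0972, -0.0002, 0.0002] yaw -0.04 dist 0.097
(np.float64(324.46548037632164), np.float64(253.36550533727308)) (np.float64(324.3932086499109), np.float64(219.2303607360801)) (np.float64(324.06304822268004), np.float64(0.9597358978926138))
```

View pics/w1.png

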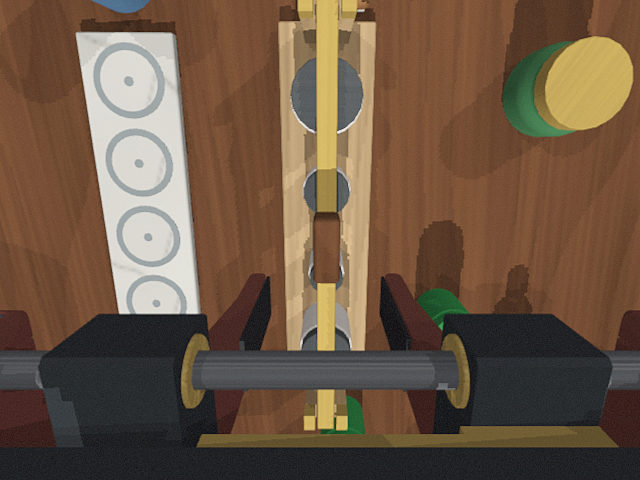

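drive_tool([
  [0.05,0,0],
  [0.08,0,0],
  [0.097,0,0],
  [0.097,0,0],
  [0.097,0,0],
  [0.097,0,0],
  [0.097,0,0],
  [0.097,0,0],
  [0.097,0,0],
], yaw=[0,0,0,0,0,0,0,0,0], hand=[50,50,50,50,10,10,10,10,10], newtons=30)

```text
clock: 2.78
eef_pos: [0.6235, 0.0147, 0.0852]
orientation: [0.059, 1.569, 0.002]
wrist_force: [-0.4, 0.8, 6.0]
width: 0.0178
```

drive_tool([
  [-0.01,0,0],
  [-0.025,0,0],
  [-0.05,0,0],
  [-0.09,0,0],
  [-0.12,0,0],
  [-0.12,0,0],
], yaw=[0,0,0,0,0,0], hand=[10,10,10,10,10,10])

```text
clock: 3.52
eef_pos: [0.6242, 0.0147, 0.208]
orientation: [0.023, 1.564, -0.034]
wrist_force: [0.8, 1.1, -0.9]
width: 0.0182
```

Run:
```python
from h import *
go(.496,.355,.20,91.2)
T,s=tool(); p,d=robot.snapshot('wrist'); save('w2.png',p)
p,d=robot.snapshot('scene'); save('s2.png',p)
```

```text
t 3.52 pos [0.6242 0.0147 0.208 ] th -3.29 tilt [-1.     0.     0.006  0.208] w 0.0182 F [ 0.8  1.1 -0.9] q6 0.03
  dp [0.008, 0.3324, -0.1475] yaw -94.49 dist 0.364
```

View pics/w2.png

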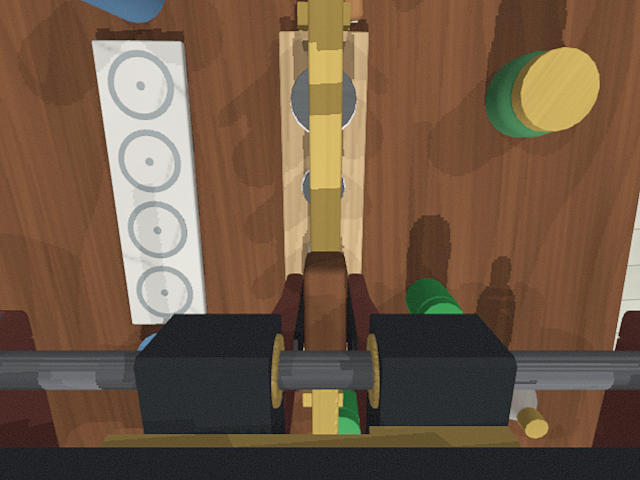

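View pics/s2.png

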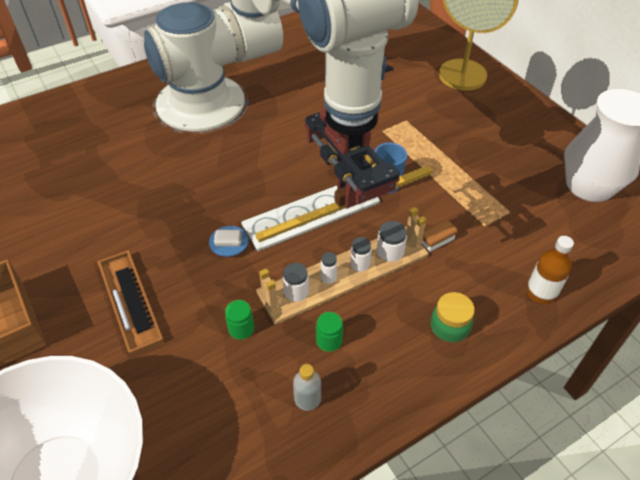

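drive_tool([
  [0,0.02,-0.01],
  [0,0.06,-0.027],
  [0,0.1,-0.044],
  [0,0.14,-0.062],
  [0,0.18,-0.08],
  [0,0.22,-0.098],
  [0,0.26,-0.115],
  [0,0.3,-0.133],
  [0,0.32,-0.142],
  [0,0.3324,-0.1475],
  [0,0.3324,-0.1475],
  [0,0.3324,-0.1475],
], yaw=[-8,-17,-26,-35,-44,-53,-62,-71,-80,-88,-94.5,-94.5], hand=[10,10,10,10,10,10,10,10,10,10,10,10])

```text
clock: 5.12
eef_pos: [0.4941, 0.3549, 0.2015]
orientation: [2.139, 1.567, -2.553]
wrist_force: [-0.0, -0.3, -1.5]
width: 0.0181
```

Run:
```python
from h import *
go(.496,.355,.05,91.2)
T,s=tool(); p,d=robot.snapshot('wrist'); save('w3.png',p)
p,d=robot.snapshot('top'); save('t3b.png',p)
go(.496,.355,.05,91.2)
```

```text
t 5.12 pos [0.4941 0.3549 0.2015] th 91.17 tilt [-1.     0.003 -0.002  0.201] w 0.0181 F [-0.  -0.3 -1.5] q6 -1.02
  dp [0.1515, -0.0019, 0.0001] yaw -0.03 dist 0.152
t 5.22 pos [0.4945 0.3547 0.2024] th 91.07 tilt [-1.     0.002 -0.001  0.202] w 0.0179 F [ 0.5  0.1 -1.7] q6 -1.02
  dp [0.1524, -0.0015, 0.0003] yaw -0.13 dist 0.152
```

View pics/w3.png

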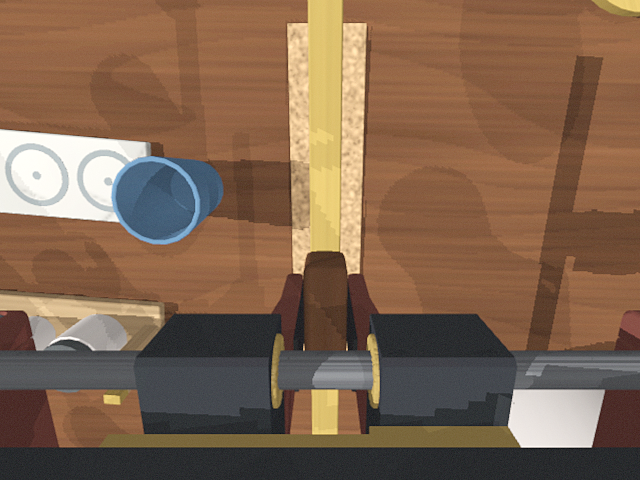

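View pics/t3b.png

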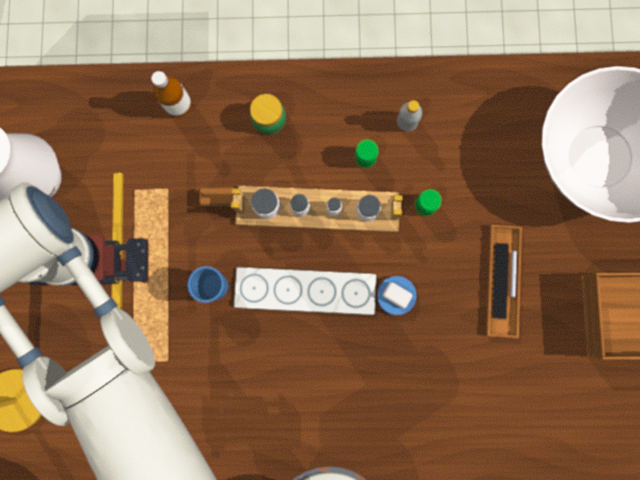

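drive_tool([
  [0.05,-0.001,0],
  [0.1,-0.0015,0],
  [0.14,-0.0015,0],
  [0.165,-0.0015,0],
  [0.18,-0.0015,0],
  [0.186,-0.0015,0],
  [0.186,-0.0015,0],
  [0.186,-0.0015,0],
], yaw=[0,0,0,0,0,0,0,0], hand=[10,10,10,10,10,10,10,10])

```text
clock: 6.22
eef_pos: [0.4971, 0.3556, 0.0196]
orientation: [-1.027, 1.568, 0.564]
wrist_force: [-0.0, 1.2, -1.7]
width: 0.018
```

drive_tool([
  [0.003,0.001,0],
  [0.005,0.001,0],
  [0.006,0.001,0],
  [0.006,0.001,0],
], yaw=[0,0,0,0], hand=[10,10,10,10])

```text
clock: 6.72
eef_pos: [0.4955, 0.3552, 0.0132]
orientation: [-0.982, 1.57, 0.61]
wrist_force: [-2.6, -1.5, 5.9]
width: 0.0179
```

```bash
python3 h.py .496 .355 .013 91.2
```

```text
t 6.72 pos [0.4955 0.3552 0.0132] th 91.21 tilt [-1.    -0.001  0.     0.013] w 0.0179 F [-2.6 -1.5  5.9] q6 -1.03
  dp [0.0002, -0.0005, -0.0002] yaw 0.01 dist 0.001
```

drive_tool([
  [0,0,0],
  [0,0,0],
  [0,0,0],
  [0,0,0],
  [-0.02,0,0],
  [-0.06,0,0],
  [-0.11,0,0],
  [-0.16,0,0],
  [-0.2,0,0],
  [-0.2,0,0],
], yaw=[0,0,0,0,0,0,0,0,0,0], hand=[50,50,50,50,60,60,80,80,80,80])

```text
clock: 7.98
eef_pos: [0.4966, 0.3559, 0.2187]
orientation: [-1.026, 1.561, 0.566]
wrist_force: [-0.1, -0.1, -0.1]
width: 0.07
```

Run:
```python
from h import *
go(.6284,.1147,.16,-3.3)
p,d=robot.snapshot('top'); save('t4b.png',p)
p,d=robot.snapshot('scene'); save('s4b.png',p)
```

```text
t 7.97 pos [0.4966 0.3559 0.2187] th 91.21 tilt [-1.    -0.009  0.005  0.219] w 0.0700 F [-0.1 -0.1 -0.1] q6 -1.03
  dp [0.0587, -0.1266, -0.244] yaw 94.51 dist 0.281
```

View pics/t4b.png

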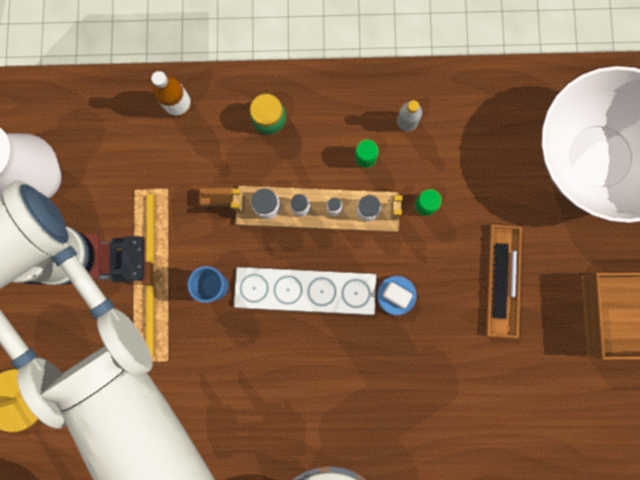

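View pics/s4b.png

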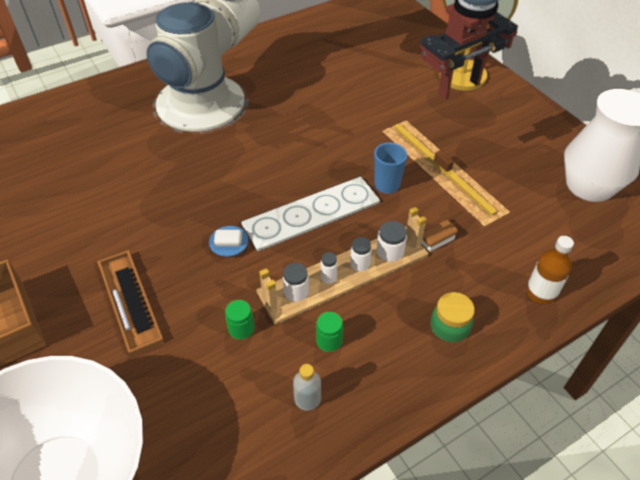

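Run:
```python
from h import *
p=cv2.imread('pics/t4b.png'); cv2.imwrite('pics/t5.png',cv2.resize(p[180:240,225:415],None,fx=4,fy=4,interpolation=cv2.INTER_CUBIC))
c=p[180:240,225:415].astype(int); sat=c.max(2)-c.min(2)
mask=((sat<30)&(c.max(2)<130)).astype(np.uint8)
n,l,st,ce=cv2.connectedComponentsWithStats(mask)
for i in range(1,n):
    if st[i,4]>60:
        cnt=cv2.findContours((l==i).astype(np.uint8),0,1)[0][0]; (u,v),r=cv2.minEnclosingCircle(cnt)
        a,b=ce[i]+[225,180]
        print(st[i],(a.round(1),b.round(1)),pix_plane('top',a,b,.072).round(4),pix_plane('top',u+225,v+180,.072).round(4))
```

```text
[ 26   9  26  29 519] (np.float64(263.5), np.float64(201.6)) [0.6272 0.1174 0.072 ] [0.6244 0.1164 0.072 ]
[ 65  15  18  21 238] (np.float64(298.4), np.float64(203.4)) [0.6223 0.0497 0.072 ] [0.6194 0.0485 0.072 ]
[133  15  22  22 369] (np.float64(368.7), np.float64(205.9)) [ 0.6151 -0.0859  0.072 ] [ 0.6144 -0.0864  0.072 ]
[103  18  12  13 130] (np.float64(333.5), np.float64(204.0)) [ 0.6199 -0.0182  0.072 ] [ 0.619  -0.0191  0.072 ]
```

View pics/t5.png

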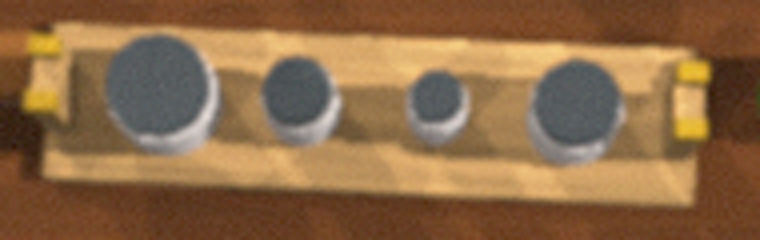

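drive_tool([
  [0.005,-0.013,-0.025],
  [0.01,-0.026,-0.05],
  [0.015,-0.04,-0.075],
  [0.02,-0.053,-0.1],
  [0.025,-0.066,-0.125],
  [0.03,-0.079,-0.15],
  [0.035,-0.092,-0.175],
  [0.04,-0.105,-0.2],
  [0.05,-0.118,-0.225],
  [0.06,-0.1264,-0.243],
  [0.06,-0.1264,-0.243],
  [0.06,-0.1264,-0.243],
], yaw=[10,20,30,40,50,60,70,79,87,94.5,94.5,94.5], hand=[98,98,98,98,98,98,98,98,98,98,98,98])

```text
clock: 9.57
eef_pos: [0.6262, 0.1154, 0.1513]
orientation: [3.055, 1.569, 3.001]
wrist_force: [-0.1, -0.1, 0.4]
width: 0.0863
```

```bash
python3 h.py .628 .1158 .025 -3.3;  python3 - <<'E'
from h import *
p,d=robot.snapshot('wrist'); save('w6.png',p)
E
```

```text
t 9.57 pos [0.6262 0.1154 0.1513] th -3.13 tilt [-1.     0.    -0.002  0.151] w 0.0863 F [-0.1 -0.1  0.4] q6 0.18
  dp [0.1263, 0.0005, 0.0018] yaw 0.17 dist 0.126
```

View pics/w6.png

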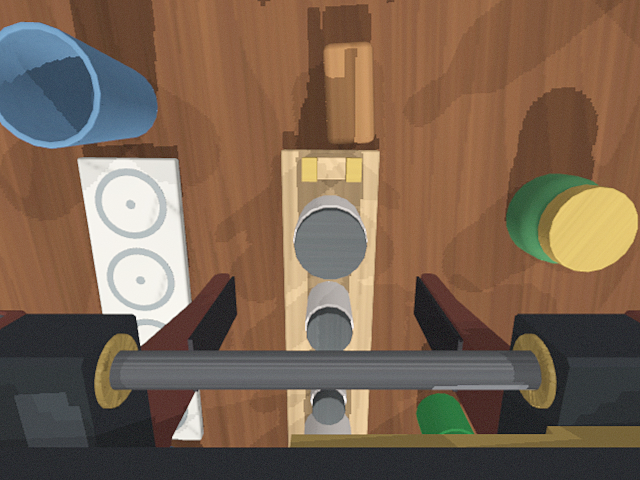

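drive_tool([
  [0.04,0,0.0015],
  [0.08,0.0005,0.0018],
  [0.11,0.0005,0.0018],
  [0.125,0.0005,0.0018],
  [0.125,0.0005,0.0018],
  [0.125,0.0005,0.0018],
  [0.125,0.0005,0.0018],
  [0.125,0.0005,0.0018],
  [0.125,0.0005,0.0018],
  [0.125,0.0005,0.0018],
  [0.125,0.0005,0.0018],
], yaw=[0,0,0,0,0,0,0,0,0,0,0], hand=[98,98,98,98,98,40,40,40,40,40,40], newtons=25)

```text
clock: 11.0
eef_pos: [0.6291, 0.1152, 0.0277]
orientation: [0.147, 1.57, 0.089]
wrist_force: [0.9, -0.3, 3.2]
width: 0.0536
```

```bash
python3 h.py .4499 -.0585 .13 -3.8
```

```text
t 11.00 pos [0.6291 0.1152 0.0277] th -3.29 tilt [-1.     0.     0.001  0.028] w 0.0536 F [ 0.9 -0.3  3.2] q6 0.19
  dp [-0.1023, -0.1837, -0.1689] yaw 0.51 dist 0.270
```

drive_tool([
  [-0.02,0,0],
  [-0.06,0,0],
  [-0.11,0,0],
  [-0.12,-0.03,-0.028],
  [-0.12,-0.07,-0.064],
  [-0.12,-0.11,-0.101],
  [-0.12,-0.15,-0.138],
  [-0.12,-0.175,-0.161],
  [-0.12,-0.1837,-0.169],
  [-0.12,-0.1837,-0.169],
  [-0.12,-0.1837,-0.169],
], yaw=[0,0,0,0,0,0.5,0.5,0.5,0.5,0.5,0.5], hand=[40,40,40,40,40,40,40,40,40,40,40])

```text
clock: 12.38
eef_pos: [0.45, -0.0578, 0.1471]
orientation: [1.273, 1.57, 1.208]
wrist_force: [-0.3, 0.4, -1.5]
width: 0.0537
```

```bash
python3 h.py .4499 -.0585 .0265 -3.8
python3 - <<'E'
from h import *
p,d=robot.snapshot('wrist'); save('w7.png',p)
E
```

```text
t 12.38 pos [ 0.45   -0.0578  0.1471] th -3.74 tilt [-1.     0.     0.     0.147] w 0.0537 F [-0.3  0.4 -1.5] q6 -0.14
  dp [0.1206, -0.0007, -0.0001] yaw 0.06 dist 0.121
```

View pics/w7.png

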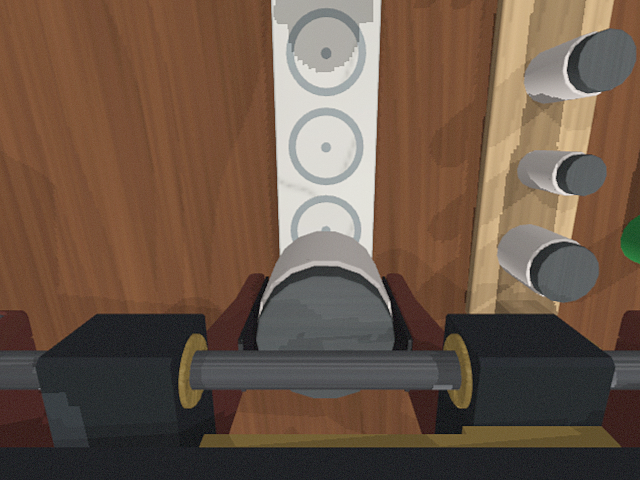

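drive_tool([
  [0.04,-0.0007,0],
  [0.08,-0.0007,0],
  [0.105,-0.0007,0],
  [0.115,-0.0007,0],
  [0.119,-0.0007,0],
  [0.121,-0.0007,0],
  [0.121,-0.0007,0],
  [0.121,-0.0007,0],
], yaw=[0,0,0,0,0,0,0,0], hand=[40,40,40,40,40,40,40,40])

```text
clock: 13.42
eef_pos: [0.4498, -0.0593, 0.0268]
orientation: [-0.105, 1.57, -0.171]
wrist_force: [0.5, 1.1, -1.6]
width: 0.0536
```

drive_tool([
  [0.001,0,0],
  [0.002,0,0],
  [0.002,0,0],
], yaw=[0,0,0], hand=[40,40,40])

```text
clock: 13.8
eef_pos: [0.4497, -0.0593, 0.0257]
orientation: [-0.192, 1.57, -0.259]
wrist_force: [-3.8, 0.7, 7.2]
width: 0.0533
```

Contact; release and rise.

drive_tool([
  [0,0,0],
  [0,0,0],
  [0,0,0],
  [0,0,0],
  [-0.02,0,0],
  [-0.06,0,0],
  [-0.11,0,0],
  [-0.125,0,0],
  [-0.125,0,0],
], yaw=[0,0,0,0,0,0,0,0,0], hand=[85,85,85,85,85,85,85,85,85])

```text
clock: 14.92
eef_pos: [0.4498, -0.0593, 0.1495]
orientation: [-0.132, 1.569, -0.198]
wrist_force: [-0.3, 0.4, -0.6]
width: 0.0747
```

```bash
python3 h.py .6168 -.0866 .15 -3.3
python3 - <<'E'
from h import *
p,d=robot.snapshot('top'); save('t8.png',p)
E
```

```text
t 14.93 pos [ 0.4498 -0.0593  0.1495] th -3.79 tilt [-1.    -0.     0.002  0.15 ] w 0.0747 F [-0.3  0.4 -0.6] q6 -0.14
  dp [-0.0005, -0.0162, 0.1684] yaw -0.49 dist 0.169
```

View pics/t8.png

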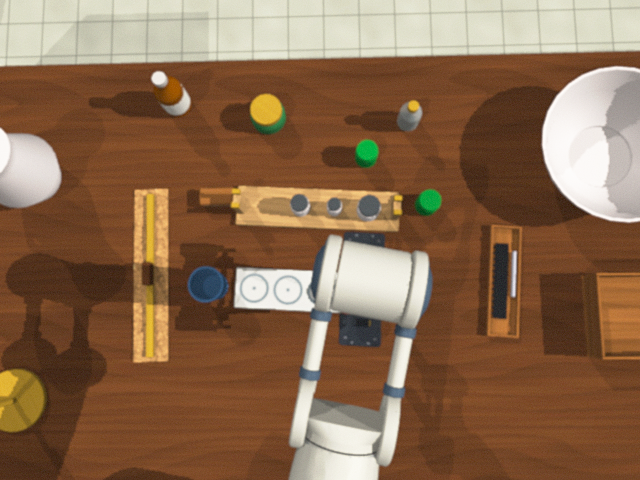

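drive_tool([
  [0,-0.006,0.06],
  [0,-0.012,0.12],
  [0,-0.0162,0.16],
  [0,-0.0162,0.1684],
  [0,-0.0162,0.1684],
  [0,-0.0162,0.1684],
], yaw=[0,-0.5,-0.5,-0.5,-0.5,-0.5], hand=[85,85,85,85,85,85])

```text
clock: 15.72
eef_pos: [0.6153, -0.0862, 0.1488]
orientation: [3.068, 1.57, 3.011]
wrist_force: [0.4, 0.2, -0.4]
width: 0.0746
```

```bash
python3 h.py .6168 -.0866 .027 -3.3
python3 - <<'E'
from h import *
T,s=tool()
p,d=robot.snapshot('wrist'); save('w9.png',p)
m=cam('wrist'); M=np.array(m['mount'])
def proj(X):
    c=np.linalg.inv(T@M)@np.r_[X,1]; return np.round((m['fx']*c[0]/c[2]+m['cx'],m['fy']*c[1]/c[2]+m['cy']))
print(proj([.6168,-.0866,.072]),proj([.6205,-.019,.072]),proj([.624,.0482,.072]),proj([.4499,-.0585,.07]))
E
```

```text
t 15.72 pos [ 0.6153 -0.0862  0.1488] th -3.28 tilt [-1.     0.    -0.001  0.149] w 0.0746 F [ 0.4  0.2 -0.4] q6 -0.14
  dp [0.1218, -0.0003, 0.0015] yaw 0.02 dist 0.122
[326. 250.] [326. 148.] [326.  29.] [ 78. 223.]
```

View pics/w9.png

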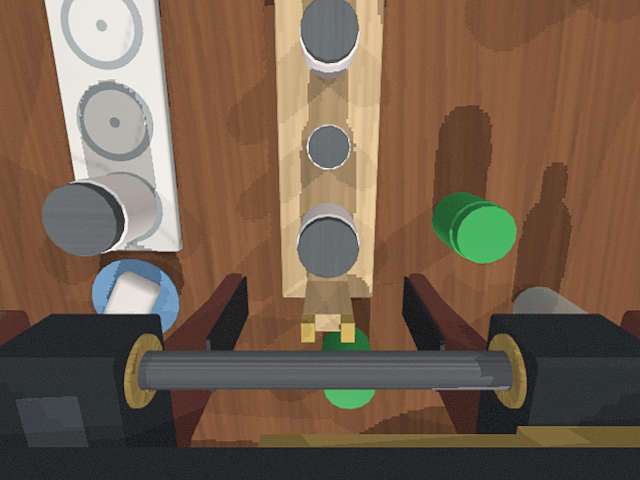

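drive_tool([
  [0.04,0,0.0025],
  [0.08,0.0005,0.0025],
  [0.11,0.0005,0.0025],
  [0.122,0.0005,0.0025],
  [0.122,0.0005,0.0025],
  [0.122,0.0005,0.0025],
  [0.122,0.0005,0.0025],
  [0.122,0.0005,0.0025],
  [0.122,0.0005,0.0025],
  [0.122,0.0005,0.0025],
], yaw=[0,0,0,0,0,0,0,0,0,0], hand=[85,85,85,85,85,35,35,35,35,35])

```text
clock: 17.02
eef_pos: [0.619, -0.0862, 0.0279]
orientation: [-0.261, 1.57, -0.319]
wrist_force: [-2.4, 0.4, 5.2]
width: 0.0458
```

```bash
python3 h.py .4542 .0092 .15 -3.8
```

```text
t 17.02 pos [ 0.619  -0.0862  0.0279] th -3.29 tilt [-1.    -0.     0.001  0.028] w 0.0458 F [-2.4  0.4  5.2] q6 -0.14
  dp [-0.1221, 0.0858, -0.17] yaw 0.51 dist 0.226
```

drive_tool([
  [-0.02,0,0],
  [-0.06,0,0],
  [-0.11,0,0],
  [-0.122,0.017,-0.034],
  [-0.122,0.04,-0.08],
  [-0.122,0.065,-0.13],
  [-0.122,0.08,-0.16],
  [-0.122,0.0858,-0.17],
  [-0.122,0.0858,-0.17],
  [-0.122,0.0858,-0.17],
  [-0.122,0.0858,-0.17],
], yaw=[0,0,0,0,0.5,0.5,0.5,0.5,0.5,0.5,0.5], hand=[35,35,35,35,35,35,35,35,35,35,35])

```text
clock: 18.4
eef_pos: [0.4546, 0.0088, 0.1488]
orientation: [-2.941, 1.57, -3.007]
wrist_force: [-1.0, -0.1, -2.1]
width: 0.0456
```

```bash
python3 h.py .4542 .0092 .0257 -3.8
```

```text
t 18.40 pos [0.4546 0.0088 0.1488] th -3.83 tilt [-1.    -0.    -0.001  0.149] w 0.0456 F [-1.  -0.1 -2.1] q6 0.01
  dp [0.1231, 0.0004, -0.0005] yaw -0.03 dist 0.123
```

drive_tool([
  [0.04,0.0004,0],
  [0.08,0.0004,0],
  [0.105,0.0004,0],
  [0.117,0.0004,0],
  [0.121,0.0004,0],
  [0.123,0.0004,0],
  [0.124,0.0004,0],
  [0.124,0.0004,0],
], yaw=[0,0,0,0,0,0,0,0], hand=[35,35,35,35,35,35,35,35])

```text
clock: 19.4
eef_pos: [0.4547, 0.0097, 0.0259]
orientation: [0.003, 1.569, -0.063]
wrist_force: [0.4, -0.5, -0.3]
width: 0.0456
```

drive_tool([
  [0.0008,0,0],
  [0.001,0,0],
  [0.001,0,0],
  [0.001,0,0],
  [0.001,0,0],
  [0.001,0,0],
  [-0.02,0,0],
  [-0.06,0,0],
  [-0.11,0,0],
  [-0.125,0,0],
  [-0.125,0,0],
], yaw=[0,0,0,0,0,0,0,0,0,0,0], hand=[35,35,80,80,80,80,80,80,80,80,80])

```text
clock: 20.78
eef_pos: [0.4546, 0.0097, 0.1506]
orientation: [0.005, 1.569, -0.061]
wrist_force: [-0.2, 0.0, -0.0]
width: 0.0704
```

```bash
python3 h.py .6252 .0482 .15 -3.3
```

```text
t 20.77 pos [0.4546 0.0097 0.1506] th -3.78 tilt [-1.     0.     0.002  0.151] w 0.0704 F [-0.2  0.  -0. ] q6 0.01
  dp [0.0006, 0.0497, 0.1677] yaw -0.48 dist 0.175
```

drive_tool([
  [0,0.018,0.06],
  [0,0.035,0.12],
  [0,0.048,0.16],
  [0,0.0497,0.1677],
  [0,0.0497,0.1677],
  [0,0.0497,0.1677],
], yaw=[0,0.5,0.5,0.5,0.5,0.5], hand=[75,75,75,75,75,75])

```text
clock: 21.52
eef_pos: [0.6236, 0.0479, 0.1499]
orientation: [-2.839, 1.57, -2.914]
wrist_force: [-0.5, 0.1, 0.2]
width: 0.0657
```

```bash
python3 h.py .6252 .0482 .027 -3.3
python3 - <<'E'
from h import *
T,s=tool()
p,d=robot.snapshot('wrist'); save('w10.png',p)
m=cam('wrist'); M=np.array(m['mount'])
def proj(X):
    c=np.linalg.inv(T@M)@np.r_[X,1]; return np.round((m['fx']*c[0]/c[2]+m['cx'],m['fy']*c[1]/c[2]+m['cy']))
print(proj([.6252,.0482,.072]),proj([.4542,.0092,.07]))
E
```

```text
t 21.52 pos [0.6236 0.0479 0.1499] th -4.31 tilt [-1.    -0.    -0.001  0.15 ] w 0.0657 F [-0.5  0.1  0.2] q6 0.10
  dp [0.1229, 0.0005, 0.0015] yaw -1.01 dist 0.123
[326. 248.] [ 96. 316.]
```

View pics/w10.png

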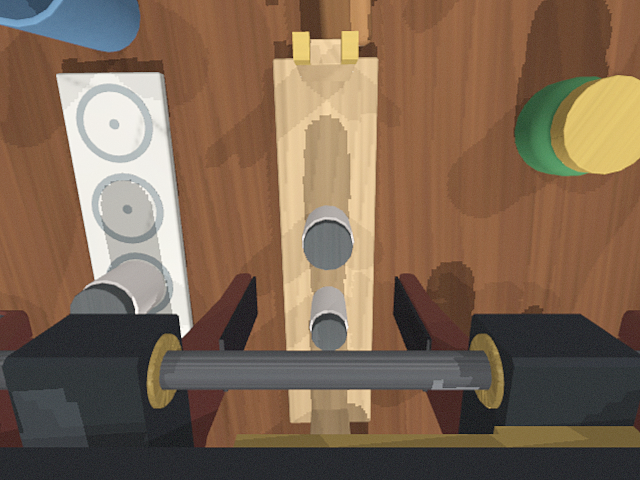

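drive_tool([
  [0.04,0.001,0.0015],
  [0.08,0.001,0.0015],
  [0.11,0.001,0.0015],
  [0.123,0.001,0.0015],
  [0.123,0.001,0.0015],
  [0.123,0.001,0.0015],
  [0.123,0.001,0.0015],
  [0.123,0.001,0.0015],
  [0.123,0.001,0.0015],
  [0.123,0.001,0.0015],
], yaw=[-1,-1,-1,-1,-1,-1,-1,-1,-1,-1], hand=[75,75,75,75,75,28,28,28,28,28])

```text
clock: 22.82
eef_pos: [0.6266, 0.0491, 0.0279]
orientation: [0.079, 1.57, 0.022]
wrist_force: [-1.8, -0.2, 4.7]
width: 0.0376
```

```bash
python3 h.py .4586 .0771 .15 -3.8
```

```text
t 22.82 pos [0.6266 0.0491 0.0279] th -3.28 tilt [-1.     0.     0.001  0.028] w 0.0376 F [-1.8 -0.2  4.7] q6 0.08
  dp [-0.1221, 0.0183, -0.1693] yaw 0.52 dist 0.210
```

drive_tool([
  [-0.02,0,0],
  [-0.06,0,0],
  [-0.11,0,0],
  [-0.122,0.004,-0.034],
  [-0.122,0.009,-0.08],
  [-0.122,0.014,-0.13],
  [-0.122,0.017,-0.16],
  [-0.122,0.0183,-0.1693],
  [-0.122,0.0183,-0.1693],
  [-0.122,0.0183,-0.1693],
  [-0.122,0.0183,-0.1693],
], yaw=[0,0,0,0,0.5,0.5,0.5,0.5,0.5,0.5,0.5], hand=[28,28,28,28,28,28,28,28,28,28,28])

```text
clock: 24.2
eef_pos: [0.4589, 0.0769, 0.1488]
orientation: [-2.888, 1.57, -2.955]
wrist_force: [-0.1, -0.3, -0.8]
width: 0.0378
```

```bash
python3 h.py .4586 .0771 .0257 -3.8
```

```text
t 24.20 pos [0.4589 0.0769 0.1488] th -3.81 tilt [-1.    -0.    -0.001  0.149] w 0.0378 F [-0.1 -0.3 -0.8] q6 0.16
  dp [0.1231, 0.0002, -0.0003] yaw -0.01 dist 0.123
```

drive_tool([
  [0.04,0,0],
  [0.08,0,0],
  [0.105,0,0],
  [0.117,0,0],
  [0.121,0,0],
  [0.123,0,0],
  [0.124,0,0],
  [0.1245,0,0],
  [0.1245,0,0],
], yaw=[0,0,0,0,0,0,0,0,0], hand=[28,28,28,28,28,28,28,28,28])

```text
clock: 25.32
eef_pos: [0.459, 0.0771, 0.0259]
orientation: [0.135, 1.569, 0.069]
wrist_force: [-1.2, -0.1, 6.1]
width: 0.0374
```

drive_tool([
  [0,0,0],
  [0,0,0],
  [0,0,0],
  [0,0,0],
  [-0.02,0,0],
  [-0.06,0,0],
  [-0.11,0,0],
  [-0.125,0,0],
  [-0.125,0,0],
], yaw=[0,0,0,0,0,0,0,0,0], hand=[70,70,70,70,70,70,70,70,70])

```text
clock: 26.45
eef_pos: [0.4588, 0.0771, 0.1501]
orientation: [0.141, 1.569, 0.075]
wrist_force: [-0.2, 0.2, -1.3]
width: 0.061
```

```bash
python3 h.py .622 -.019 .15 -3.3
```

```text
t 26.45 pos [0.4588 0.0771 0.1501] th -3.79 tilt [-1.     0.     0.002  0.15 ] w 0.0610 F [-0.2  0.2 -1.3] q6 0.16
  dp [0.0001, -0.0851, 0.1692] yaw -0.49 dist 0.189
```

drive_tool([
  [0,-0.028,0.055],
  [0,-0.055,0.11],
  [0,-0.08,0.16],
  [0,-0.0851,0.1692],
  [0,-0.0851,0.1692],
  [0,-0.0851,0.1692],
  [0,-0.0851,0.1692],
], yaw=[0,-0.5,-0.5,-0.5,-0.5,-0.5,-0.5], hand=[68,68,68,68,68,68,68])

```text
clock: 27.32
eef_pos: [0.6208, -0.0181, 0.1504]
orientation: [0.075, 1.57, 0.019]
wrist_force: [-0.1, 0.5, -0.3]
width: 0.0599
```

```bash
python3 h.py .622 -.019 .027 -3.3
python3 - <<'E'
from h import *
T,s=tool()
p,d=robot.snapshot('wrist'); save('w11.png',p)
m=cam('wrist'); M=np.array(m['mount'])
def proj(X):
    c=np.linalg.inv(T@M)@np.r_[X,1]; return np.round((m['fx']*c[0]/c[2]+m['cx'],m['fy']*c[1]/c[2]+m['cy']))
print(proj([.622,-.019,.072]),proj([.4542,.0092,.07]),proj([.4586,.0771,.07]))
E
```

```text
t 27.32 pos [ 0.6208 -0.0181  0.1504] th -3.22 tilt [-1.     0.     0.001  0.15 ] w 0.0599 F [-0.1  0.5 -0.3] q6 -0.03
  dp [0.1234, -0.0008, 0.0012] yaw 0.08 dist 0.123
[326. 250.] [ 77. 223.] [ 59. 117.]
```

View pics/w11.png

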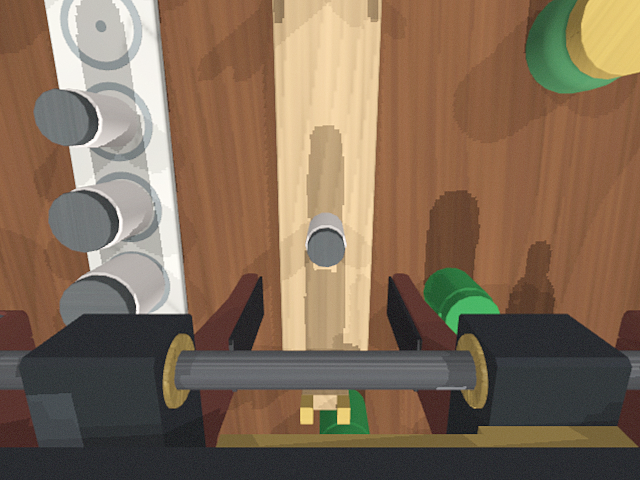

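drive_tool([
  [0.04,0,0.001],
  [0.08,0,0.001],
  [0.11,0,0.001],
  [0.123,0,0.001],
  [0.123,0,0.001],
  [0.123,0,0.001],
  [0.123,0,0.001],
  [0.123,0,0.001],
  [0.123,0,0.001],
  [0.123,0,0.001],
], yaw=[0,0,0,0,0,0,0,0,0,0], hand=[68,68,68,68,68,20,20,20,20,20])

```text
clock: 28.62
eef_pos: [0.6228, -0.0191, 0.0273]
orientation: [-0.034, 1.57, -0.092]
wrist_force: [-0.9, -0.4, 4.3]
width: 0.0294
```

```bash
python3 h.py .4634 .1451 .15 -3.8
```

```text
t 28.62 pos [ 0.6228 -0.0191  0.0273] th -3.29 tilt [-1.    -0.     0.001  0.027] w 0.0294 F [-0.9 -0.4  4.3] q6 -0.03
  dp [-0.1227, 0.1548, -0.1685] yaw 0.51 dist 0.260
```

drive_tool([
  [-0.02,0,0],
  [-0.06,0,0],
  [-0.11,0,0],
  [-0.1227,0.03,-0.033],
  [-0.1227,0.07,-0.076],
  [-0.1227,0.11,-0.12],
  [-0.1227,0.145,-0.158],
  [-0.1227,0.1548,-0.1685],
  [-0.1227,0.1548,-0.1685],
  [-0.1227,0.1548,-0.1685],
  [-0.1227,0.1548,-0.1685],
], yaw=[0,0,0,0,0.5,0.5,0.5,0.5,0.5,0.5,0.5], hand=[20,20,20,20,20,20,20,20,20,20,20])

```text
clock: 30.0
eef_pos: [0.4639, 0.1441, 0.149]
orientation: [-2.382, 1.57, -2.45]
wrist_force: [-0.1, -0.4, -1.9]
width: 0.0296
```

```bash
python3 h.py .4634 .1451 .0253 -3.8
python3 - <<'E'
from h import *
p,d=robot.snapshot('scene'); save('s12.png',p[120:360,180:500].repeat(2,0).repeat(2,1))
E
```

```text
t 30.00 pos [0.4639 0.1441 0.149 ] th -3.89 tilt [-1.    -0.    -0.     0.149] w 0.0296 F [-0.1 -0.4 -1.9] q6 0.30
  dp [0.1237, 0.0009, -0.0005] yaw -0.09 dist 0.124
```

View pics/s12.png

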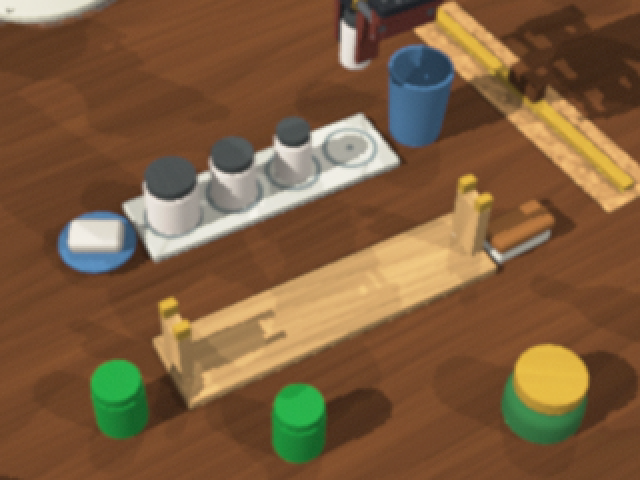

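drive_tool([
  [0.04,0,0],
  [0.08,0.0005,0],
  [0.105,0.0005,0],
  [0.117,0.0005,0],
  [0.121,0.0005,0],
  [0.1235,0.0005,0],
  [0.1245,0.0005,0],
  [0.125,0.0005,0],
  [0.125,0.0005,0],
], yaw=[0,0,0,0,0,0,0,0,0], hand=[20,20,20,20,20,20,20,20,20])

```text
clock: 31.18
eef_pos: [0.4637, 0.1458, 0.0253]
orientation: [0.281, 1.569, 0.215]
wrist_force: [-0.4, -0.8, 4.1]
width: 0.0296
```

drive_tool([
  [0,0,0],
  [0,0,0],
  [0,0,0],
  [0,0,0],
  [-0.02,0,0],
  [-0.06,0,0],
  [-0.11,0,0],
  [-0.17,0,0],
  [-0.22,0,0],
  [-0.22,0,0],
], yaw=[0,0,0,0,0,0,0,0,0,0], hand=[65,65,65,65,65,65,65,65,65,65])

```text
clock: 32.42
eef_pos: [0.4647, 0.146, 0.2495]
orientation: [0.3, 1.562, 0.233]
wrist_force: [0.2, -0.3, -0.1]
width: 0.0569
```

```bash
python3 h.py .496 .42 .25 60
```

```text
t 32.42 pos [0.4647 0.146  0.2495] th -3.79 tilt [-1.     0.003  0.008  0.249] w 0.0569 F [ 0.2 -0.3 -0.1] q6 0.30
  dp [-0.0005, 0.2755, 0.0131] yaw -63.79 dist 0.276
```

Move the arm aside so the top camera sees the tray.

drive_tool([
  [0,0.05,0],
  [0,0.11,0],
  [0,0.16,0.01],
  [0,0.22,0.01],
  [0,0.275,0.01],
  [0,0.31,0.01],
  [0,0.31,0.01],
  [0,0.31,0.01],
], yaw=[-7,-14,-21,-28,-35,-40,-40,-40], hand=[65,65,65,65,65,65,65,65])

```text
clock: 33.42
eef_pos: [0.4936, 0.4536, 0.2429]
orientation: [-2.888, 1.569, -2.257]
wrist_force: [0.3, -0.1, 0.0]
width: 0.0575
```

Run:
```python
from h import *
p,d=robot.snapshot('top'); save('t13.png',p); save('t13z.png',cv2.resize(p[250:330,180:430],None,fx=3.2,fy=3.2,interpolation=cv2.INTER_CUBIC)); np.save('t13.npy',d)
p,d=robot.snapshot('scene'); save('s13.png',cv2.resize(p[160:270,200:450],None,fx=3.2,fy=3.2,interpolation=cv2.INTER_CUBIC))
```

```text
(no output)
```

View pics/t13.png

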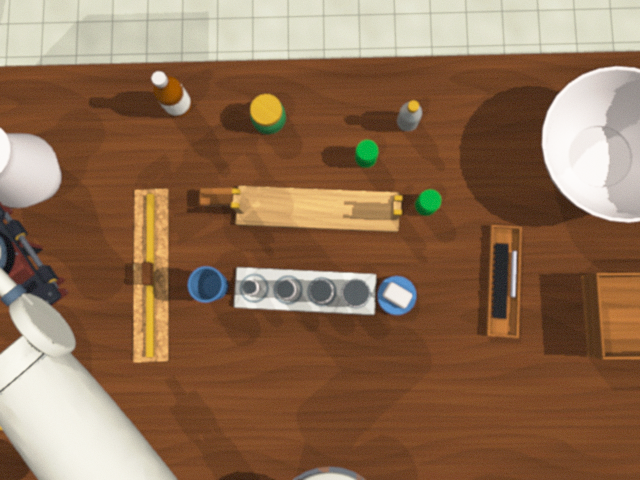

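View pics/t13z.png

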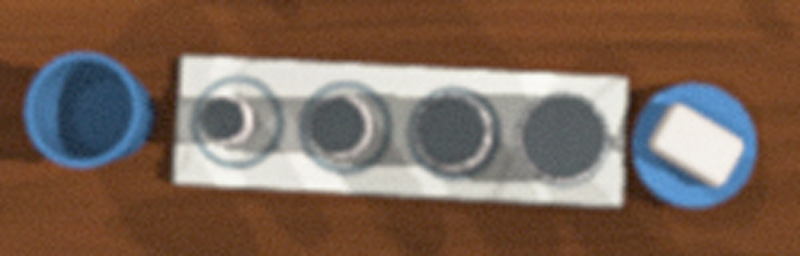

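View pics/s13.png

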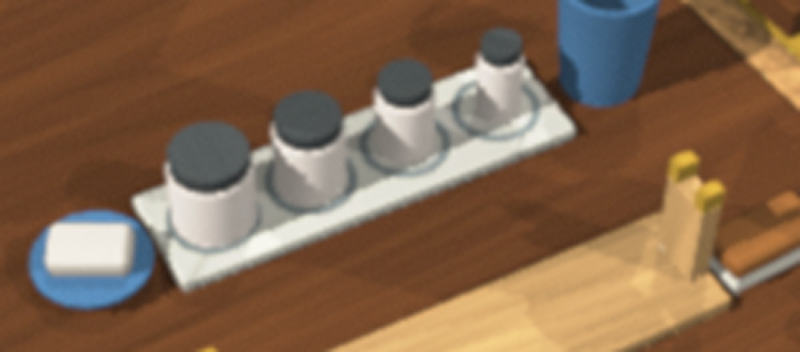

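Quick numeric check of the lid centres (about (226,117), (338,125), (449,130), (562,136) in the top crop) against the marks.

Run:
```python
from h import *
mk=[(.4634,.1451),(.4586,.0771),(.4542,.0092),(.4499,-.0585)]
for (u,v),m in zip([(226,117),(338,125),(449,130),(562,136)],mk):
    w=pix_plane('top',180+(u+.5)/3.2-.5,250+(v+.5)/3.2-.5,.070); print(w.round(4),((w[:2]-m)*1000).round(1))
for u,v in [(254,287),(286,289),(320,291),(356,292)]: pass
o=np.array([.496,.355])
for u,v in [(150,195),(150,356),(148.5,273)]:
    print('bar',pix_plane('top',u,v,.014).round(4))
s=robot.observe(); print(s['clock'],s['joint_velocities'].round(3))
```

```text
[0.4642 0.1431 0.07  ] [ 0.8 -2. ]
[0.4584 0.0763 0.07  ] [-0.2 -0.8]
[0.4545 0.0104 0.07  ] [0.3 1.2]
[ 0.45   -0.0565  0.07  ] [0.1 2. ]
bar [0.6559 0.357  0.014 ]
bar [0.332  0.3496 0.014 ]
bar [0.4962 0.3564 0.014 ]
33.525 [-0.004 -0.008 -0.004  0.002  0.    -0.002]
```

All within about 2 mm; handing in.

```bash
python3 -c "
from bench import robot
print(robot.sign_off())"
```

```text
the job is handed in; nothing more can be done
None
```

The job is done and handed in at about 33.5 s of the 125 s allowed; no verdict was reported.

I lifted the bar out of the brackets by its grip and laid it along the cork strip while all four jars still stood in the caddy. I then set the jars on the tray marks, the widest next to the soap dish and the narrowest next to the tumbler.

Final camera checks:
- **Jars:** all four are upright, and each is within about 2 mm of its mark (12 mm is allowed).
- **Bar:** it lies grip up with its middle within about 2 mm of the strip's middle.
- **Soap dish and tumbler:** both look unmoved in the pictures.
- **Robot:** the gripper is open, parked clear of everything and at rest.

**Disagreement:** while I was still working, the wrist camera showed the placed jars 4–5 mm off their predicted positions. The final top view did not show that offset, and the scene view agreed by eye. I put it down to wrist-camera calibration; even if it were real, it is within the tolerance.

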